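Find the rattling parts case and present it

ROBOT

A 6-joint arm with a two-finger parallel gripper is mounted at the origin on the work surface. World frame = base frame: x ahead of the robot, y to its left, z up, the work surface at z = 0. Lengths are in mm, angles in degrees, forces in N, time in s.
With the tool pointing down it reaches from about 350 to 850 mm from the base axis. Payload 8.1 kg.
Tool frame: the origin (TCP) lies at the centre of the arm's flange, where the gripper is bolted on; the fingertips stand 173 mm ahead of it and the grasp point (between the pads) lies 155 mm ahead of it; z points along the fingers, y is the line along which they close (so a half turn about z gives the same grasp; the last joint's range is limited). The gripper opens to 85 mm and grips with 20 to 120 N. Pads are 22 mm wide; open, the fingers measure 114 mm over their backs; the gripper's body (76 mm by 85 mm) begins 54 mm behind the grasp point. The pads swing forward as they close: fully open they stand 13 mm farther back than shut.
Start: joints at [65.409, 7.471, 85.268, -0, 87.261, -4.893], TCP at [202.22, 564.902, 404.692] pointing down, gripper open.
Joint ranges: [-169.43, 169.43], [-51.17, 129.36], [1.28, 143.12], [-76.62, 256.62], [0, 156.53], [-152.29, 152.29]. Speed limits (degrees/s): [136.94, 136.94, 159.86, 180, 180, 180].

INTERFACE

Orientations are given as [roll, pitch, yaw] about the fixed x, y, z axes, in that order (R = Rz(yaw) Ry(pitch) Rx(roll)).
In Python, from bench import * gives the robot as it stands.
- The arm moves only by the shell command python3 -m jog 'ROWS' [FORCE]. ROWS is text: rows parted by semicolons, each of 7 numbers parted by spaces: the shift along the tool's x, y, z scaled (see below), then the turn, a rotation vector about the tool's x, y, z scaled (see below), then the closure, from -1 (fully open) to 1 (shut). In form: tx ty tz wx wy wz hand; .... A call has 1 to 5 rows; each row shifts and turns the commanded pose from where the row before left it, along the tool's axes as they then stand; what a row does not reach is not made up. The controller multiplies each number of a shift by 0.1 m and each number of a turn by 60 degrees. A row lasts 1/8 s, in which the tool goes at most 62.5 mm and 10.7 degrees, less where a joint would pass 70% of its speed; a pose out of reach is approached as far as the arm can. A call with a number of a shift or a turn outside -1 to 1 is refused whole. A call with a gripper value outside its range is refused whole. The fingers move at their own pace and stop on an object; FORCE is the grip in N (left out, the last holds). Time passes only in rows, so rows that do not move let the fingers close. It gives the time, the measured TCP pose, the force, the opening and the grip force at its end, in the units of the state.
- sense(): the state, without advancing time (a new reading comes with each control period).
- snapshot(name): name is "scene" or "side" or "wrist"; returns a dict with "img" (480x640x3 uint8, red, green, blue), "fx", "fy", "cx", "cy" (pixels), "dist" ([k1, k2, p1, p2, k3] as OpenCV has them; the pictures are not rectified), "extrinsics" (4x4, takes a point from camera to world coordinates). Camera axes: x right, y down, z forward; pixel columns grow to the right and rows downward; lengths in mm; the calibration is good to about 2 mm. A picture is of the moment at which its call begins. There is no depth.
- hand_in(): hands the job in; it is judged then, once.
The state is a dict: "time": time; "joint_pos": joint angles; "qd": joint speeds; "joint_efforts": joint torques, N m; "tool_pos": TCP position; "tcp_rot": TCP orientation; "ft_force": force on the tool from outside, world axes, zero at the start; "wrist_torque": the same for the moment, N m; "finger_gap": finger opening in mm; "grip_force": force on a finger pad.
Only numpy, scipy, OpenCV 4.12 (cv2) and the standard library are available. Lean on these libraries where they do the work, as an engineer would, in place of code of your own. Each camera call takes 0.05 s, during which the arm holds its last target. There are 200 camera calls.

TASK

One of the three sealed parts cases on the bench (red, blue, yellow) has a loose ball rattling inside: find it by lifting the cases and giving them a few good shakes end to end (lengthwise, so that a loose ball knocks against the ends), and stand every quiet one back in its place. Finish while still holding the rattling case in the gripper: level and motionless, 15 to 20 cm above the black hand-over pad, centred over it and with its long side along the white stripe. Leave the can, the jar and the wrench alone.

Things in the scene. Friction and masses are not known exactly. Their poses are not given: they have to be found in the camera images.
- case_red_center (a point): Centre (25 mm above the underside) of the red sealed parts case: rigid closed box 140 mm long (x), 54 wide (y), 50 high (z up), red, black lid panel, white label, loose on the bench. Shells weigh 0.22-0.4 kg at random. One of the three cases, not always the same, holds a free 36 mm, 0.19 kg steel ball that rolls freely up to 47 mm either way from the middle along x; the others hold nothing loose.
- case_blue_center (a point): Centre (25 mm above the underside) of the blue sealed parts case: rigid closed box 140 mm long (x), 54 wide (y), 50 high (z up), blue, black lid panel, white label, loose on the bench. Shells weigh 0.22-0.4 kg at random. One of the three cases, not always the same, holds a free 36 mm, 0.19 kg steel ball that rolls freely up to 47 mm either way from the middle along x; the others hold nothing loose.
- case_yellow_center (a point): Centre (25 mm above the underside) of the yellow sealed parts case: rigid closed box 140 mm long (x), 54 wide (y), 50 high (z up), yellow, black lid panel, white label, loose on the bench. Shells weigh 0.22-0.4 kg at random. One of the three cases, not always the same, holds a free 36 mm, 0.19 kg steel ball that rolls freely up to 47 mm either way from the middle along x; the others hold nothing loose.
- pad_top (a point): Centre of the top face of the black rubber hand-over pad, fixed on the bench: 100 mm (x) by 200 mm (y), 6 mm thick. A white stripe runs through its centre along its y axis (the long side).
- solvent_can: Bystander: steel can with a yellow label, 68 mm across and 150 mm high, standing; origin at the centre of its underside.
- jar: Bystander: clear jar with a green cap, 72 mm across and 100 mm high, standing; origin at the centre of its underside.
- wrench: Bystander: steel wrench about 190 mm long lying along its x axis; origin near its middle, on the bench.
Mind the look-alikes: they are no part of the job. Of the things that look like the part that bears case_red_center, the larger one is meant.

How it is judged (in metres and radians):
On the way, in this order (a step that is already met when the one before it is completed fails the run):
1. the rattling case, lifted in the gripper, is shaken so that the ball inside knocks against an end (((height (world z) of case_red_center above 0.06 m and contact force between case_red and the fingers above 1 N and contact force between any of case_red_c7, case_red_c8 and anything else above 0.3 N) or (height (world z) of case_blue_center above 0.06 m and contact force between case_blue and the fingers above 1 N and contact force between any of case_blue_c7, case_blue_c8 and anything else above 0.3 N) or (height (world z) of case_yellow_center above 0.06 m and contact force between case_yellow and the fingers above 1 N and contact force between any of case_yellow_c7, case_yellow_c8 and anything else above 0.3 N))).
2. the ball comes away from the end (((height (world z) of case_red_center above 0.06 m and contact force between case_red and the fingers above 1 N and contact force between case_red_c6 and anything else above 0.1 N and contact force between each of case_red_c7, case_red_c8 and anything else below 0.1 N) or (height (world z) of case_blue_center above 0.06 m and contact force between case_blue and the fingers above 1 N and contact force between case_blue_c6 and anything else above 0.1 N and contact force between each of case_blue_c7, case_blue_c8 and anything else below 0.1 N) or (height (world z) of case_yellow_center above 0.06 m and contact force between case_yellow and the fingers above 1 N and contact force between case_yellow_c6 and anything else above 0.1 N and contact force between each of case_yellow_c7, case_yellow_c8 and anything else below 0.1 N))), for 0.03 s.
3. and knocks against an end again, the case still lifted (((height (world z) of case_red_center above 0.06 m and contact force between case_red and the fingers above 1 N and contact force between any of case_red_c7, case_red_c8 and anything else above 0.3 N) or (height (world z) of case_blue_center above 0.06 m and contact force between case_blue and the fingers above 1 N and contact force between any of case_blue_c7, case_blue_c8 and anything else above 0.3 N) or (height (world z) of case_yellow_center above 0.06 m and contact force between case_yellow and the fingers above 1 N and contact force between any of case_yellow_c7, case_yellow_c8 and anything else above 0.3 N))).
At the end, for the whole second after the job is handed in: The ball's case is held in the fingers, still (under 0.03 m/s), centre 0.12-0.26 m up, within 50 mm of the pad's centre from above, level within 0.2 rad, long axis along the stripe within 0.3 rad. The other two stand upright on the bench within 60 mm of their starts, not held (((contact force between case_red_c6 and anything else above 0.5 N and contact force between case_red and the fingers above 2 N and height (world z) of case_red_center between 0.12 and 0.26 m and horizontal distance between case_red_center and pad_top below 0.05 m and angle between case_red_center's own z axis and vertical below 0.2 rad and angle between the x axis of case_red_center and the y axis of pad_top, either way round below 0.3 rad and linear speed of case_red below 0.03 m/s and distance of each of case_blue_center, case_yellow_center from where it was at the start of the episode below 0.06 m and angle between each of case_blue_center, case_yellow_center's own z axis and vertical below 0.1 rad and height (world z) of each of case_blue_center, case_yellow_center below 0.03 m and contact force between each of case_blue, case_yellow and the fingers below 0.1 N and contact force between case_red and case_blue below 0.05 N and contact force between case_red and case_yellow below 0.05 N) or (contact force between case_blue_c6 and anything else above 0.5 N and contact force between case_blue and the fingers above 2 N and height (world z) of case_blue_center between 0.12 and 0.26 m and horizontal distance between case_blue_center and pad_top below 0.05 m and angle between case_blue_center's own z axis and vertical below 0.2 rad and angle between the x axis of case_blue_center and the y axis of pad_top, either way round below 0.3 rad and linear speed of case_blue below 0.03 m/s and distance of each of case_red_center, case_yellow_center from where it was at the start of the episode below 0.06 m and angle between each of case_red_center, case_yellow_center's own z axis and vertical below 0.1 rad and height (world z) of each of case_red_center, case_yellow_center below 0.03 m and contact force between each of case_red, case_yellow and the fingers below 0.1 N and contact force between case_blue and case_red below 0.05 N and contact force between case_blue and case_yellow below 0.05 N) or (contact force between case_yellow_c6 and anything else above 0.5 N and contact force between case_yellow and the fingers above 2 N and height (world z) of case_yellow_center between 0.12 and 0.26 m and horizontal distance between case_yellow_center and pad_top below 0.05 m and angle between case_yellow_center's own z axis and vertical below 0.2 rad and angle between the x axis of case_yellow_center and the y axis of pad_top, either way round below 0.3 rad and linear speed of case_yellow below 0.03 m/s and distance of each of case_red_center, case_blue_center from where it was at the start of the episode below 0.06 m and angle between each of case_red_center, case_blue_center's own z axis and vertical below 0.1 rad and height (world z) of each of case_red_center, case_blue_center below 0.03 m and contact force between each of case_red, case_blue and the fingers below 0.1 N and contact force between case_yellow and case_red below 0.05 N and contact force between case_yellow and case_blue below 0.05 N))); the arm keeps its last pose, push and grip.
It fails at once if the solvent_can is knocked or moved (distance of solvent_can from where it was at the start of the episode above 0.03 m).
It fails at once if the jar is knocked or moved (distance of jar from where it was at the start of the episode above 0.03 m).
It fails at once if the wrench is knocked or moved (distance of wrench from where it was at the start of the episode above 0.03 m).
It also fails if it takes over 72 s, if anything falls off the work surface, if the arm or the gripper's body presses on something with over 40 N, if the wrist force passes 120 N, or if a joint passes its speed limit or range.

## Working session

There is one attempt and no reset: what is moved stays moved. The work goes in short steps, Python scripts to look and compute and a shell command to move; the robot and the scene stay as the last step left them, time stands still between calls to the robot, and variables do not carry over. Pictures are saved under pics/ and viewed, at most 10 in all, crops included, and the job is handed in when it is done.

```bash
ls; mkdir -p pics
python3 - <<'E'
from bench import *
import cv2
for n in ["scene","side"]:
    s=snapshot(n); cv2.imwrite(f"pics/{n}0.png",s["img"][:,:,::-1]); print(n,s["fx"],s["dist"],s["extrinsics"])
print(sense())
E
```

```text
pics
scene 439.95332895973274 [-0.09050767  0.          0.          0.          0.        ] [[-5.21195088e-01  4.58700766e-01 -7.19686937e-01  1.24063068e+03]
 [ 8.53210479e-01  2.60602217e-01 -4.51794603e-01  5.21291486e+02]
 [-1.96865190e-02 -8.49517564e-01 -5.27192896e-01  6.05447624e+02]
 [ 0.00000000e+00  0.00000000e+00  0.00000000e+00  1.00000000e+00]]
side 491.2714128080523 [-0.05425499  0.          0.          0.          0.        ] [[-9.99487767e-01 -2.08523688e-02  2.42772112e-02  4.89474444e+02]
 [-3.18284549e-02  5.68519055e-01 -8.22054155e-01  9.22802504e+02]
 [ 3.33971931e-03 -8.22405778e-01 -5.68891539e-01  6.42118811e+02]
 [ 0.00000000e+00  0.00000000e+00  0.00000000e+00  1.00000000e+00]]
{'time': 0.1, 'joint_pos': array([ 6.54100608e+01,  7.51170081e+00,  8.53235927e+01, -1.13854572e-03,
        8.72618280e+01, -4.89279909e+00]), 'qd': array([-0.02935307, -0.14448845, -0.09644971, -0.09371478,  0.05328079,
        0.11125914]), 'joint_efforts': array([ 1.67123777e-03, -5.70954037e+01, -5.01938295e+01, -1.72875402e-04,
        8.18610191e-03, -5.54525241e-05]), 'tool_pos': array([202.12206833, 564.70974274, 403.73419614]), 'tcp_rot': array([-1.79903135e+02, -7.15064298e-03,  1.60302909e+02]), 'ft_force': array([-0.74590633,  1.10856913,  0.18260069]), 'wrist_torque': array([ 0.02436462, -0.02022458,  0.02846049]), 'grip_force': 0.0, 'finger_gap': 85.2464519276227}
```

View pics/scene0.png

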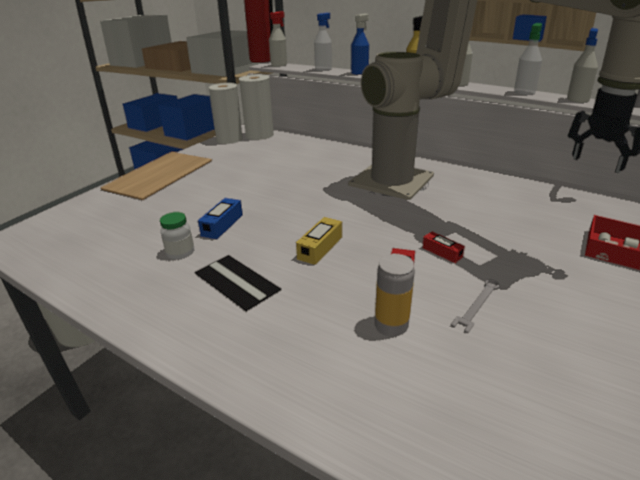

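View pics/side0.png

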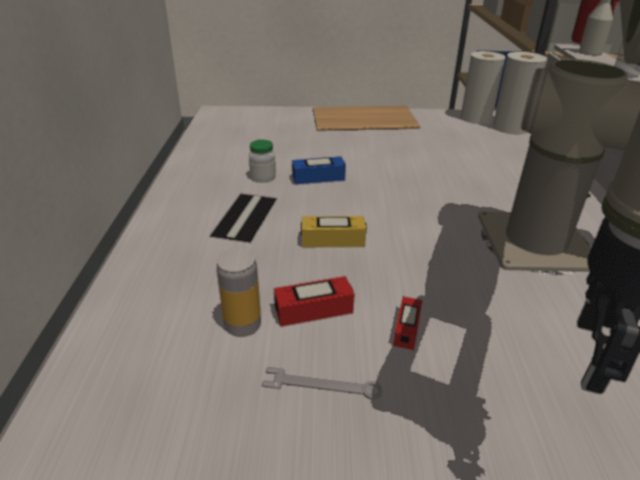

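The scene view shows blue at (221,217), yellow at (320,240), the pad at (237,281), the jar at (177,235), the can at (394,293) and the wrench at (477,305). Red candidates are the big box at side (314,300), which the can hides in the scene view, and the small one at side (408,322) / scene (443,246). The larger one, at side (314,300), fits the description. Next I fit the poses and confirm with a crop.

```bash
cat > h.py <<'E'
from bench import *
import cv2, numpy as np
from scipy.optimize import minimize
def cam(s):
    return np.array([[s["fx"],0,s["cx"]],[0,s["fy"],s["cy"]],[0,0,1.]]),np.array(s["dist"],float),np.array(s["extrinsics"])
def proj(s,P):
    K,d,E=cam(s);R=E[:3,:3].T
    return cv2.projectPoints(np.asarray(P,float).reshape(-1,3),cv2.Rodrigues(R)[0],-R@E[:3,3],K,d)[0].reshape(-1,2)
def back(s,uv,z):
    K,d,E=cam(s);n=cv2.undistortPoints(np.array(uv,float).reshape(-1,1,2),K,d).reshape(-1,2)
    r=np.c_[n,np.ones(len(n))]@E[:3,:3].T;o=E[:3,3]
    return o+r*((z-o[2])/r[:,2])[:,None]
def boxpts(p,L,W,z0,z1):
    c,q=np.cos(p[2]),np.sin(p[2])
    return [[p[0]+c*a-q*b,p[1]+q*a+c*b,z] for a in(-L/2,L/2) for b in(-W/2,W/2) for z in(z0,z1)]
def hullmask(pts):
    m=np.zeros((1920,2560),np.uint8);cv2.fillConvexPoly(m,cv2.convexHull((pts*4).round().astype(np.int32)),1);return m
def blob(s,kind,seed):
    h=cv2.cvtColor(s["img"],cv2.COLOR_RGB2HSV).astype(int);H,S,V=h[...,0],h[...,1],h[...,2]
    m={"red":((H<8)|(H>172))&(S>120)&(V>50),"blue":(H>100)&(H<130)&(S>120)&(V>40),"yellow":(H>18)&(H<35)&(S>110)&(V>60),"pad":(V<50)}[kind]
    m=m.astype(np.uint8);n,lab=cv2.connectedComponents(m);u,v=seed
    w=lab[v-12:v+13,u-12:u+13];k=np.bincount(w[w>0]).argmax()
    ys,xs=np.nonzero(lab==k);return np.c_[xs+0.,ys]
def fit(views,kind,L,W,z0,z1,yaw0):
    T=[]
    for s,seed in views:
        b=blob(s,kind,seed);c=np.vstack([b+[i,j] for i in(-.4,.4) for j in(-.4,.4)]);T.append((s,hullmask(c),b.mean(0)))
    g=back(T[0][0],[T[0][2]],(z0+z1)/2)[0]
    def f(p):
        r=0
        for s,m,_ in T:
            q=hullmask(proj(s,boxpts(p,L,W,z0,z1)));r+=1-(m&q).sum()/((m|q).sum())
        return r/len(T)
    best=None
    for y in yaw0:
        r=minimize(f,[g[0],g[1],y],method="Nelder-Mead",options=dict(initial_simplex=[[g[0],g[1],y],[g[0]+20,g[1],y],[g[0],g[1]+20,y],[g[0],g[1],y+.3]],xatol=.1,fatol=1e-4))
        if best is None or r.fun<best.fun: best=r
    return best.x[:2].round(1),round(np.degrees(best.x[2]),1),round(best.fun,3)
E
python3 - <<'E'
from h import *
a=snapshot("side");b=snapshot("scene");Y=np.radians([-30,0,30])
print("red",fit([(a,(300,308))],"red",140,54,0,50,Y))
for k,u,v in [("blue",(318,172),(215,222)),("yellow",(333,232),(320,245))]:
    print(k,fit([(a,u),(b,v)],k,140,54,0,50,Y),fit([(a,u)],k,140,54,0,50,Y),fit([(b,v)],k,140,54,0,50,Y))
for w,l in [("side",(a,(228,215))),("scene",(b,(225,290)))]:
    print("pad",w,fit([l],"pad",200,100,0,6,np.radians([60,90,120])))
print("can",back(a,[(241,326)],0),back(b,[(392,325)],0),"jar",back(a,[(263,177)],0),back(b,[(178,252)],0))
print("wrench",back(a,[(268,377),(376,391)],0),"smallred",back(a,[(406,335)],15))
c=a["img"][180:400,200:460];cv2.imwrite("pics/crop.png",cv2.resize(c,None,fx=3,fy=2.7)[:600,:,::-1])
E
```

```text
red (array([502.3, 242. ]), np.float64(16.2), np.float64(0.04))
blue (array([ 499.7, -284.8]), np.float64(14.0), np.float64(0.084)) (array([ 503.3, -285.4]), np.float64(4.6), np.float64(0.091)) (array([ 500.6, -284.3]), np.float64(14.5), np.float64(0.051))
yellow (array([464.8,  13.8]), np.float64(3.4), np.float64(0.036)) (array([464.8,  10.9]), np.float64(2.5), np.float64(0.04)) (array([464. ,  13.9]), np.float64(3.7), np.float64(0.029))
pad side (array([709.6, -88.9]), np.float64(96.9), np.float64(0.65))
pad scene (array([675.2, -78.6]), np.float64(77.1), np.float64(0.056))
can [[632.40929956 289.41665615   0.        ]] [[629.95682096 286.70814507   0.        ]] jar [[ 655.50781711 -283.59644928    0.        ]] [[ 659.49631334 -287.80666433    0.        ]]
wrench [[571.81850892 402.71341947   0.        ]
 [398.27086791 424.61234009   0.        ]] smallred [[338.99069825 316.06484118  15.        ]]
```

View pics/crop.png

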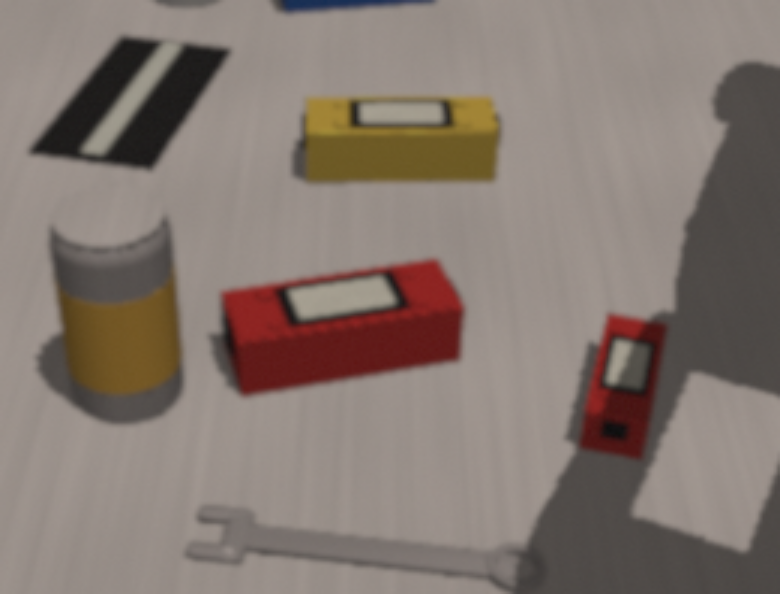

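The crop confirms it: the large red case is at side (314,300), and the small one at side (408,322) is the look-alike. The wrench and can are clear of it. Starting with red: turn, then go over it.

```bash
cat >> h.py <<'E'
from scipy.spatial.transform import Rotation as Ro
def togo(x,y,z,yaw):
    s=sense();R=Ro.from_euler("xyz",s["tcp_rot"],degrees=True);T=Ro.from_euler("xyz",[180,0,yaw],degrees=True)
    d=np.array([x,y,z])-s["tool_pos"]
    print("pos",s["tool_pos"].round(1),"rot",s["tcp_rot"].round(1),"t",s["time"],"j6",s["joint_pos"][5].round(1))
    print("shift now",(R.inv().apply(d)/100).round(3),"after turn",(T.inv().apply(d)/100).round(3),"turn",((R.inv()*T).as_rotvec(degrees=True)/60).round(3))
E
python3 -m jog '0 0 0 0 0 -.15 -1;0 0 0 0 0 -.15 -1;0 0 0 0 0 -.15 -1;0 0 0 0 0 -.15 -1' 50 && python3 -m jog '-.25 -.49 0 0 0 0 -1;-.25 -.49 0 0 0 0 -1;-.25 -.49 0 0 0 0 -1;-.25 -.49 0 0 0 0 -1' &&  python3 -m jog '-.25 -.49 .1 0 0 0 -1;-.25 -.49 .1 0 0 0 -1;-.25 -.49 .1 0 0 0 -1;-.25 -.49 .1 0 0 0 -1;0 0 0 0 0 0 -1'
python3 - <<'E'
from h import *
togo(502,242,186,196.2)
a=snapshot("side")
print("pad",back(a,[(200+u/3,180+v/2.7) for u,v in [(125,38),(230,50),(152,168),(32,152)]],6).round(0), "stripe",back(a,[(200+u/3,180+v/2.7) for u,v in [(170,41),(95,155)]],6).round())
w=snapshot("wrist");cv2.imwrite("pics/w1.png",w["img"][:,:,::-1])
E
```

```text
time: 0.7
tool_pos: [202.2, 564.8, 404.4]
tcp_rot: [-180.0, -0.0, -163.4]
ft_force: [0.3, 0.0, -0.2]
finger_gap: 85.1
grip_force: 0.0
time: 1.2
tool_pos: [354.1, 403.5, 404.6]
tcp_rot: [-180.0, 0.0, -163.7]
ft_force: [0.5, 0.6, -0.3]
finger_gap: 85.6
grip_force: 0.0
time: 1.82
tool_pos: [505.9, 241.7, 363.3]
tcp_rot: [-179.9, -0.1, -164.0]
ft_force: [0.4, 0.3, 0.3]
finger_gap: 85.6
grip_force: 0.0
pos [505.9 241.7 363.3] rot [-1.799e+02 -1.000e-01 -1.640e+02] t 1.825 j6 -85.7
shift now [0.034 0.016 1.773] after turn [0.037 0.014 1.773] turn [-0.001 -0.002 -0.003]
pad [[ 699. -177.    6.]
 [ 606. -157.    6.]
 [ 647.   36.    6.]
 [ 741.   17.    6.]] stripe [[ 659. -172.    6.]
 [ 693.   19.    6.]]
```

View pics/w1.png

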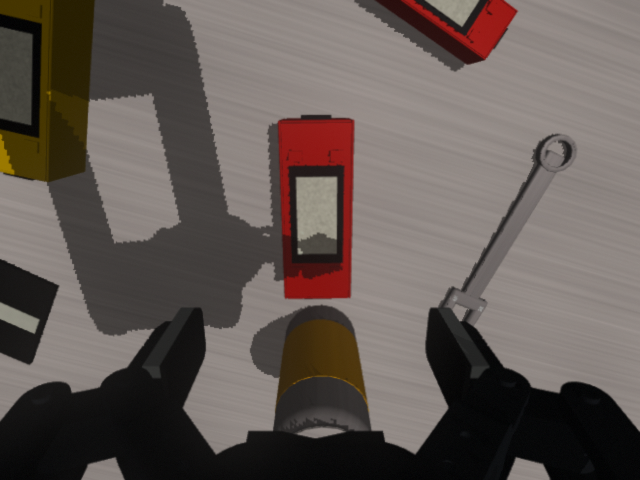

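The wrist view shows the red case at (316,207), axis-aligned, and the can beyond it at (322,370). I check its pose from here and the can's place.

Run:
```python
from h import *
w=snapshot("wrist");print(fit([(w,(316,145))],"red",140,54,0,50,np.radians([0,16,30])))
print("cam",w["extrinsics"].round(2)[:3])
print("can base centre",back(w,[(322,318)],0).round(0), proj(w,[[630,275,150],[630,275,0]]).round())
```

```text
(array([503.3, 242.9]), np.float64(16.8), np.float64(0.011))
cam [[-2.8000e-01  9.1000e-01  3.0000e-01  4.2690e+02]
 [ 9.6000e-01  2.7000e-01  9.0000e-02  2.2123e+02]
 [ 0.0000e+00  3.1000e-01 -9.5000e-01  3.3414e+02]]
can base centre [[614. 283.   0.]] [[307. 461.]
 [310. 330.]]
```

```bash
python3 -m jog '.03 .01 .44 0 0 -.01 -1;0 0 .44 0 0 0 -1;0 0 .44 0 0 0 -1;0 0 .44 0 0 0 -1;0 0 0 0 0 0 -1' | tail -5 && python3 -m jog '0 0 0 0 0 0 1;0 0 0 0 0 0 1;0 0 0 0 0 0 1;0 0 0 0 0 0 1;0 0 0 0 0 0 1' 60
```

```text
tool_pos: [498.1, 245.4, 185.2]
tcp_rot: [-180.0, -0.4, -163.0]
ft_force: [-0.2, -0.5, 0.0]
finger_gap: 85.6
grip_force: 0.0
time: 3.22
tool_pos: [502.5, 245.7, 192.0]
tcp_rot: [180.0, 0.3, -163.1]
ft_force: [-0.7, 0.6, 7.1]
finger_gap: 52.9
grip_force: 65.5
```

Gripped (gap 52.9 mm, 65 N). Lift 200 mm, read.

```bash
cat >> h.py <<'E'
def load():
    F=[];M=[];R=None
    s=sense();R=Ro.from_euler("xyz",s["tcp_rot"],degrees=True)
    print("t",s["time"],"rot",s["tcp_rot"].round(1),"F tool",R.inv().apply(s["ft_force"]).round(2),"M tool",R.inv().apply(s["wrist_torque"]).round(3),"Mw",s["wrist_torque"].round(3),"gap",round(s["finger_gap"],1))
E
python3 -m jog '0 0 -.4 0 0 0 1;0 0 -.4 0 0 0 1;0 0 -.4 0 0 0 1;0 0 -.4 0 0 0 1;0 0 -.4 0 0 0 1' && python3 -m jog '0 0 0 0 0 0 1;0 0 0 0 0 0 1;0 0 0 0 0 0 1;0 0 0 0 0 0 1'|tail -3; python3 -c "
from h import *
load()"
python3 -m jog '0 0 0 0 .15 0 1;0 0 0 0 .15 0 1;0 0 0 0 0 0 1;0 0 0 0 0 0 1;0 0 0 0 0 0 1' >/dev/null;python3 -m jog '0 0 0 0 0 0 1;0 0 0 0 0 0 1' >/dev/null; python3 -c "
from h import *
load()"
python3 -m jog '0 0 0 0 -.15 0 1;0 0 0 0 -.15 0 1;0 0 0 0 -.15 0 1;0 0 0 0 -.15 0 1;0 0 0 0 0 0 1' >/dev/null;python3 -m jog '0 0 0 0 0 0 1;0 0 0 0 0 0 1;0 0 0 0 0 0 1;0 0 0 0 0 0 1' >/dev/null; python3 -c "
from h import *
load()"
python3 -m jog '0 0 0 0 .15 0 1;0 0 0 0 .15 0 1;0 0 0 0 0 0 1'
```

```text
time: 3.85
tool_pos: [500.8, 244.8, 391.2]
tcp_rot: [180.0, 0.1, -163.1]
ft_force: [1.0, 0.8, -4.3]
finger_gap: 53.2
grip_force: 64.6
ft_force: [0.9, 1.2, -2.5]
finger_gap: 53.1
grip_force: 64.9
t 4.35 rot [-180.    -0.2 -163.1] F tool [-1.25  0.89  2.54] M tool [-0.001  0.057 -0.016] Mw [-0.015  0.055  0.016] gap 53.1
t 5.225 rot [ 180.   -17.9 -163.1] F tool [-0.9   0.23  3.17] M tool [-0.051 -0.289  0.066] Mw [ 0.111 -0.269 -0.078] gap 53.2
t 6.35 rot [-180.    17.9 -163.1] F tool [0.92 0.21 2.47] M tool [-0.032  0.349 -0.028] Mw [-0.081  0.34   0.037] gap 53.1
time: 6.72
tool_pos: [501.9, 245.1, 388.0]
tcp_rot: [-180.0, -0.0, -163.1]
ft_force: [0.0, 0.0, -3.0]
finger_gap: 52.7
grip_force: 64.7
```

Weight is about 2.8 N (0.29 kg), below the 0.41 kg minimum for a case with the ball. I shake it lengthwise anyway, reading after each stroke.

```bash
L='from h import *
load()'
python3 -m jog '.5 0 0 0 0 0 1;-.5 0 0 0 0 0 1;-.5 0 0 0 0 0 1;.5 0 0 0 0 0 1' >/dev/null; python3 -c "$L"
python3 -m jog '.5 0 0 0 0 0 1;-.5 0 0 0 0 0 1;-.5 0 0 0 0 0 1;.5 0 0 0 0 0 1;0 0 0 0 0 0 1' >/dev/null; python3 -c "$L"
for i in 1 2 3 4; do python3 -m jog '0 0 0 0 0 0 1' >/dev/null; python3 -c "$L"; done; python3 -c "
from h import *
togo(502.9,243,190,196.8)"
```

```text
t 7.225 rot [-179.9   -0.6 -163.2] F tool [3.52 0.03 3.24] M tool [-0.005  0.224  0.012] Mw [-0.06   0.216 -0.012] gap 53.2
t 7.85 rot [-180.    -0.4 -163.1] F tool [-0.55  0.06  3.55] M tool [-0.003 -0.067 -0.011] Mw [ 0.022 -0.063  0.011] gap 53.3
t 7.975 rot [ 180.     0.2 -163.1] F tool [ 0.38 -0.93  2.63] M tool [0.015 0.039 0.011] Mw [-0.025  0.033 -0.011] gap 53.0
t 8.1 rot [ 180.     0.3 -163.1] F tool [-0.15 -0.37  2.46] M tool [ 0.02  -0.044  0.038] Mw [-0.006 -0.048 -0.038] gap 53.1
t 8.225 rot [ 180.     0.2 -163.1] F tool [ 0.33 -0.12  3.21] M tool [ 0.061 -0.001  0.013] Mw [-0.058 -0.018 -0.013] gap 53.0
t 8.35 rot [ 1.800e+02  1.000e-01 -1.631e+02] F tool [ 0.76 -0.15  4.2 ] M tool [ 0.03   0.013 -0.019] Mw [-0.032  0.004  0.019] gap 53.0
pos [501.2 244.9 389.5] rot [ 1.800e+02  1.000e-01 -1.631e+02] t 8.35 j6 -86.1
shift now [-0.007 -0.024  1.995] after turn [-0.011 -0.023  1.995] turn [0.    0.002 0.002]
```

Red averages about 3.1 N with no end offset, so it's quiet. I set it back down.

```bash
python3 -m jog '0 0 .5 0 0 0 1;0 0 .5 0 0 0 1;0 0 .5 0 0 0 1;0 0 .3 0 0 0 1;0 0 .1 0 0 0 1'|tail -5 && python3 -m jog '0 0 .1 0 0 0 1;0 0 0 0 0 0 1;0 0 0 0 0 0 1'; python3 -m jog '0 0 0 0 0 0 -1;0 0 0 0 0 0 -1;0 0 0 0 0 0 -1;0 0 0 0 0 0 -1' ; python3 -m jog '0 0 -.4 0 0 0 -1;0 0 -.45 0 0 0 -1;0 0 -.45 0 0 0 -1;0 0 -.45 0 0 0 -1;0 0 0 0 0 0 -1'|tail -5; python3 -c "
from h import *
a=snapshot('side');print(fit([(a,(300,308))],'red',140,54,0,50,np.radians([0,16,30])))
togo(464.5,13,186,183.3)"
```

```text
tool_pos: [500.1, 244.5, 196.4]
tcp_rot: [-180.0, -0.2, -163.1]
ft_force: [0.5, -0.0, -2.5]
finger_gap: 53.1
grip_force: 64.6
time: 9.35
tool_pos: [502.3, 245.4, 191.7]
tcp_rot: [180.0, 0.2, -163.1]
ft_force: [-5.0, -1.4, 6.3]
finger_gap: 52.7
grip_force: 66.7
time: 9.85
tool_pos: [501.1, 244.9, 188.7]
tcp_rot: [180.0, 0.0, -163.1]
ft_force: [-0.1, 0.0, 0.7]
finger_gap: 85.0
grip_force: 0.0
tool_pos: [502.4, 245.4, 368.9]
tcp_rot: [180.0, 0.5, -163.1]
ft_force: [0.4, -0.0, -0.1]
finger_gap: 85.0
grip_force: 0.0
(array([502. , 243.7]), np.float64(16.4), np.float64(0.028))
pos [501.7 245.2 366. ] rot [ 180.     0.3 -163.1] t 10.525 j6 -86.1
shift now [ 1.039 -2.114  1.795] after turn [ 0.505 -2.296  1.8  ] turn [0.001 0.004 0.227]
```

Red is back within 2 mm. Next is yellow.

```bash
python3 -m jog '0 0 0 0 0 .115 -1;0 0 0 0 0 .115 -1;.1 -.46 0 0 0 0 -1;.1 -.46 0 0 0 0 -1;.1 -.46 0 0 0 0 -1'|tail -5;python3 -m jog '.1 -.46 0 0 0 0 -1;.1 -.46 0 0 0 0 -1;0 0 0 0 0 0 -1;0 0 0 0 0 0 -1'|tail -5; python3 -c "
from h import *
w=snapshot('wrist');u=proj(w,[[464.5,13,50]])[0];print(u);y=back(w,[u],50)
b=None
for dv in (-70,-60,60):
  try: print(fit([(w,(int(u[0]),int(u[1])+dv))],'yellow',140,54,0,50,np.radians([0,4])));break
  except Exception as e: print(e)
togo(464.5,13,186,183.5)"
```

```text
tool_pos: [477.6, 104.3, 361.6]
tcp_rot: [-180.0, -0.2, -176.9]
ft_force: [0.1, -1.1, -0.3]
finger_gap: 85.2
grip_force: 0.0
tool_pos: [463.3, 12.7, 362.5]
tcp_rot: [180.0, -0.1, -176.9]
ft_force: [-0.5, 0.0, 0.9]
finger_gap: 85.7
grip_force: 0.0
[316.09976498 219.97065524]
(array([465.2,  13. ]), np.float64(2.9), np.float64(0.013))
pos [463.4  13.1 362.7] rot [ 1.800e+02 -1.000e-01 -1.769e+02] t 11.7 j6 -97.8
shift now [-0.013 -0.003  1.767] after turn [-0.011 -0.002  1.767] turn [ 0.001 -0.001 -0.006]
```

```bash
L='from h import *
load()'
python3 -m jog '-.01 0 .43 0 0 0 -1;0 0 .43 0 0 0 -1;0 0 .43 0 0 0 -1;0 0 .43 0 0 0 -1;0 0 0 0 0 0 -1' | tail -5 && python3 -m jog '0 0 0 0 0 0 1;0 0 0 0 0 0 1;0 0 0 0 0 0 1;0 0 0 0 0 0 1;0 0 0 0 0 0 1' 60
python3 -m jog '0 0 -.4 0 0 0 1;0 0 -.4 0 0 0 1;0 0 -.4 0 0 0 1;0 0 -.4 0 0 0 1;0 0 -.4 0 0 0 1' >/dev/null
python3 -m jog '0 0 0 0 0 0 1;0 0 0 0 0 0 1' >/dev/null
for i in 1 2 3 4 5; do python3 -m jog '0 0 0 0 0 0 1' >/dev/null; python3 -c "$L"; done
python3 -m jog '.5 0 0 0 0 0 1;-.5 0 0 0 0 0 1;-.5 0 0 0 0 0 1;.5 0 0 0 0 0 1' >/dev/null; python3 -c "$L"
python3 -m jog '.5 0 0 0 0 0 1;-.5 0 0 0 0 0 1;-.5 0 0 0 0 0 1;.5 0 0 0 0 0 1;0 0 0 0 0 0 1' >/dev/null; python3 -c "$L"
for i in 1 2 3 4 5; do python3 -m jog '0 0 0 0 0 0 1' >/dev/null; python3 -c "$L"; done
```

```text
tool_pos: [462.1, 14.0, 187.9]
tcp_rot: [179.9, -0.5, -176.8]
ft_force: [-0.3, -0.1, 1.0]
finger_gap: 85.4
grip_force: 0.0
time: 12.95
tool_pos: [466.0, 12.7, 194.3]
tcp_rot: [-180.0, 0.3, -176.9]
ft_force: [-0.7, 1.8, 6.2]
finger_gap: 52.9
grip_force: 64.9
t 13.95 rot [ 180.    -0.2 -176.9] F tool [ 0.18 -0.45  2.33] M tool [-0.028  0.027  0.029] Mw [ 0.026  0.029 -0.029] gap 53.1
t 14.075 rot [ 1.800e+02 -1.000e-01 -1.769e+02] F tool [-0.83 -0.64  2.46] M tool [-0.017  0.    -0.026] Mw [0.017 0.001 0.026] gap 53.3
t 14.2 rot [ 1.800e+02 -1.000e-01 -1.769e+02] F tool [ 0.43 -0.89  3.1 ] M tool [0.038 0.011 0.067] Mw [-0.039  0.009 -0.067] gap 52.7
t 14.325 rot [ 180.    -0.  -176.9] F tool [-0.21  0.82  2.57] M tool [ 0.026 -0.015  0.013] Mw [-0.025 -0.017 -0.013] gap 53.1
t 14.45 rot [ 180.    -0.  -176.9] F tool [-0.48 -0.57  2.79] M tool [ 0.019 -0.05  -0.   ] Mw [-0.017 -0.051  0.   ] gap 52.9
t 14.95 rot [ 179.8   -1.1 -176.9] F tool [2.95 1.2  2.86] M tool [-0.027  0.204 -0.023] Mw [0.017 0.205 0.023] gap 53.0
t 15.575 rot [ 179.9   -0.6 -176.9] F tool [-0.55  0.39  2.06] M tool [ 0.052 -0.125  0.073] Mw [-0.046 -0.127 -0.073] gap 53.0
t 15.7 rot [-1.800e+02  1.000e-01 -1.769e+02] F tool [-1.3  -0.26  2.39] M tool [ 0.008 -0.036  0.02 ] Mw [-0.006 -0.036 -0.02 ] gap 53.1
t 15.825 rot [-180.     0.2 -176.9] F tool [0.18 0.23 3.09] M tool [0.069 0.008 0.055] Mw [-0.069  0.004 -0.055] gap 53.2
t 15.95 rot [-180.     0.2 -176.9] F tool [-0.68 -0.13  2.96] M tool [-0.023 -0.035 -0.026] Mw [ 0.025 -0.034  0.026] gap 53.0
t 16.075 rot [-1.800e+02  1.000e-01 -1.769e+02] F tool [-1.09 -0.63  2.78] M tool [0.022 0.024 0.004] Mw [-0.023  0.022 -0.004] gap 52.9
t 16.2 rot [-180.     0.  -176.9] F tool [-0.9  -0.85  3.26] M tool [-0.017  0.051  0.025] Mw [ 0.014  0.052 -0.025] gap 53.4
```

Yellow averages about 2.7 N (0.28 kg) with no end offset, so it's quiet. I put it back and go to blue.

```bash
python3 -m jog '0 0 .5 0 0 0 1;0 0 .5 0 0 0 1;0 0 .5 0 0 0 1;0 0 .3 0 0 0 1;0 0 .1 0 0 0 1'|tail -5 && python3 -m jog '0 0 .1 0 0 0 1;0 0 0 0 0 0 1;0 0 0 0 0 0 1'; python3 -m jog '0 0 0 0 0 0 -1;0 0 0 0 0 0 -1;0 0 0 0 0 0 -1;0 0 0 0 0 0 -1' ; python3 -m jog '0 0 -.4 0 0 0 -1;0 0 -.45 0 0 0 -1;0 0 -.45 0 0 0 -1;0 0 -.45 0 0 0 -1;0 0 0 0 0 0 -1'|tail -5; python3 -c "
from h import *
a=snapshot('scene');print(fit([(a,(320,245))],'yellow',140,54,0,50,np.radians([0,4,16])))
togo(500,-284.5,366,194.3)"
```

```text
tool_pos: [463.4, 12.7, 199.6]
tcp_rot: [180.0, -0.2, -176.9]
ft_force: [-0.2, 0.3, -2.7]
finger_gap: 53.2
grip_force: 64.5
time: 17.2
tool_pos: [465.8, 12.5, 193.4]
tcp_rot: [-180.0, 0.2, -176.9]
ft_force: [0.1, 0.2, 3.1]
finger_gap: 52.7
grip_force: 67.2
time: 17.7
tool_pos: [464.5, 12.6, 191.7]
tcp_rot: [180.0, -0.0, -176.9]
ft_force: [-0.6, -0.5, 0.5]
finger_gap: 85.5
grip_force: 0.0
tool_pos: [465.9, 12.5, 371.3]
tcp_rot: [-179.9, 0.5, -176.9]
ft_force: [0.6, 0.4, -0.1]
finger_gap: 85.0
grip_force: 0.0
(array([463.5,  11.8]), np.float64(4.0), np.float64(0.025))
pos [465.2  12.6 368.7] rot [-180.     0.2 -176.9] t 18.375 j6 -97.9
shift now [-0.187 -2.985  0.03 ] after turn [ 0.396 -2.965  0.027] turn [-0.001  0.004 -0.187]
```

```bash
python3 -m jog '0 0 0 0 0 -.095 -1;0 0 0 0 0 -.095 -1;.065 -.495 0 0 0 0 -1;.065 -.495 0 0 0 0 -1;.065 -.495 0 0 0 0 -1'|tail -5;python3 -m jog '.065 -.495 0 0 0 0 -1;.065 -.495 0 0 0 0 -1;.065 -.495 0 0 0 0 -1;0 0 0 0 0 0 -1;0 0 0 0 0 0 -1'|tail -5; python3 -c "
from h import *
w=snapshot('wrist');u=proj(w,[[500,-284.5,50]])[0];print(u)
print(fit([(w,(int(u[0]),int(u[1])-65))],'blue',140,54,0,50,np.radians([0,14])))
togo(500,-284.5,186,194.3)"
```

```text
tool_pos: [482.4, -137.2, 364.8]
tcp_rot: [179.9, -0.1, -165.5]
ft_force: [0.3, -0.4, 0.8]
finger_gap: 85.2
grip_force: 0.0
tool_pos: [500.8, -284.4, 364.8]
tcp_rot: [179.8, -0.1, -165.5]
ft_force: [0.1, 0.5, -1.0]
finger_gap: 85.2
grip_force: 0.0
[315.08267866 216.79121202]
(array([ 503.4, -283.9]), np.float64(11.9), np.float64(0.007))
pos [ 500.9 -283.9  365.3] rot [ 1.799e+02 -1.000e-01 -1.655e+02] t 19.675 j6 -139.2
shift now [ 0.008 -0.008  1.793] after turn [ 0.011 -0.004  1.793] turn [ 0.002 -0.001  0.004]
```

```bash
L='from h import *
load()'
python3 -m jog '-.03 0 .43 0 0 .04 -1;0 0 .43 0 0 0 -1;0 0 .43 0 0 0 -1;0 0 .46 0 0 0 -1;0 0 0 0 0 0 -1' | tail -5 && python3 -m jog '0 0 0 0 0 0 1;0 0 0 0 0 0 1;0 0 0 0 0 0 1;0 0 0 0 0 0 1;0 0 0 0 0 0 1' 60
python3 -m jog '0 0 -.4 0 0 0 1;0 0 -.4 0 0 0 1;0 0 -.4 0 0 0 1;0 0 -.4 0 0 0 1;0 0 -.4 0 0 0 1' >/dev/null
python3 -m jog '0 0 0 0 0 0 1;0 0 0 0 0 0 1' >/dev/null
for i in 1 2 3 4 5; do python3 -m jog '0 0 0 0 0 0 1' >/dev/null; python3 -c "$L"; done
python3 -m jog '.5 0 0 0 0 0 1;-.5 0 0 0 0 0 1;-.5 0 0 0 0 0 1;.5 0 0 0 0 0 1' >/dev/null; python3 -c "$L"
python3 -m jog '.5 0 0 0 0 0 1;-.5 0 0 0 0 0 1;-.5 0 0 0 0 0 1;.5 0 0 0 0 0 1;0 0 0 0 0 0 1' >/dev/null; python3 -c "$L"
for i in 1 2 3 4 5; do python3 -m jog '0 0 0 0 0 0 1' >/dev/null; python3 -c "$L"; done
```

```text
tool_pos: [502.0, -281.1, 187.3]
tcp_rot: [179.6, -0.4, -167.8]
ft_force: [-0.7, 0.3, -0.2]
finger_gap: 85.2
grip_force: 0.0
time: 20.92
tool_pos: [505.4, -284.5, 195.0]
tcp_rot: [-179.8, 0.2, -167.9]
ft_force: [-0.6, 2.2, 8.1]
finger_gap: 52.9
grip_force: 66.3
t 21.925 rot [ 179.8   -0.2 -167.9] F tool [ 0.28 -0.14  5.26] M tool [-0.023 -0.021  0.044] Mw [ 0.027 -0.015 -0.044] gap 53.1
t 22.05 rot [ 1.799e+02 -1.000e-01 -1.679e+02] F tool [-0.63  0.01  5.48] M tool [ 0.002 -0.029 -0.007] Mw [ 0.005 -0.029  0.007] gap 52.7
t 22.175 rot [ 1.799e+02 -1.000e-01 -1.679e+02] F tool [ 0.51 -1.21  4.24] M tool [ 0.071  0.006 -0.026] Mw [-0.071 -0.009  0.026] gap 52.9
t 22.3 rot [ 180.    -0.  -167.9] F tool [-1.34  0.16  5.48] M tool [ 0.016 -0.039  0.085] Mw [-0.007 -0.041 -0.085] gap 53.3
t 22.425 rot [ 180.     0.  -167.9] F tool [ 0.29 -1.06  4.81] M tool [ 0.001 -0.002 -0.025] Mw [-0.001 -0.002  0.025] gap 53.1
t 22.925 rot [ 179.6   -0.2 -167.6] F tool [2.17 0.08 5.08] M tool [0.037 0.157 0.019] Mw [-0.07   0.145 -0.018] gap 52.9
t 23.55 rot [ 179.8   -0.3 -167.9] F tool [-0.49 -0.95  4.75] M tool [-0.013 -0.015  0.022] Mw [ 0.016 -0.011 -0.022] gap 52.6
t 23.675 rot [-180.     0.  -167.9] F tool [-0.54 -0.01  4.31] M tool [ 0.007  0.038 -0.057] Mw [-0.015  0.035  0.057] gap 52.9
t 23.8 rot [-1.799e+02  1.000e-01 -1.679e+02] F tool [-0.09 -1.08  5.39] M tool [0.012 0.001 0.022] Mw [-0.012 -0.001 -0.022] gap 52.8
t 23.925 rot [-1.799e+02  1.000e-01 -1.679e+02] F tool [0.17 0.23 5.24] M tool [ 0.061  0.047 -0.005] Mw [-0.07   0.033  0.005] gap 53.1
t 24.05 rot [-180.     0.  -167.9] F tool [0.21 0.9  6.09] M tool [ 0.002  0.032 -0.015] Mw [-0.008  0.031  0.015] gap 53.0
t 24.175 rot [-180.     0.  -167.9] F tool [ 0.15 -0.73  5.36] M tool [-0.003  0.022 -0.034] Mw [-0.001  0.022  0.034] gap 53.0
```

Blue weighs 5.1 N (0.52 kg), more than any shell, so it holds the ball. To be sure of the end-to-end knocks, I give it longer strokes and tilts both ways while watching the moment.

```bash
L='from h import *
load()'
python3 -m jog '.6 0 0 0 0 0 1;-.6 0 0 0 0 0 1;-.6 0 0 0 0 0 1;.6 0 0 0 0 0 1;0 0 0 0 0 0 1' >/dev/null
python3 -m jog '0 0 0 0 .15 0 1;0 0 0 0 .15 0 1;0 0 0 0 0 0 1;0 0 0 0 0 0 1;0 0 0 0 0 0 1' >/dev/null;python3 -m jog '0 0 0 0 0 0 1;0 0 0 0 0 0 1' >/dev/null; python3 -c "$L"
python3 -m jog '0 0 0 0 -.15 0 1;0 0 0 0 -.15 0 1;0 0 0 0 -.15 0 1;0 0 0 0 -.15 0 1;0 0 0 0 0 0 1' >/dev/null;python3 -m jog '0 0 0 0 0 0 1;0 0 0 0 0 0 1;0 0 0 0 0 0 1;0 0 0 0 0 0 1' >/dev/null;  python3 -c "$L"
python3 -m jog '0 0 0 0 .15 0 1;0 0 0 0 .15 0 1;0 0 0 0 .15 0 1;0 0 0 0 .15 0 1;0 0 0 0 0 0 1' >/dev/null;python3 -m jog '0 0 0 0 0 0 1;0 0 0 0 0 0 1;0 0 0 0 0 0 1;0 0 0 0 0 0 1' >/dev/null; python3 -c "$L"
python3 -m jog '0 0 0 0 -.15 0 1;0 0 0 0 -.15 0 1;0 0 0 0 0 0 1'; python3 -c "
from h import *
load();togo(674,-78,335,78.5)"
```

```text
t 25.675 rot [-180.   -18.  -167.9] F tool [-1.8   0.84  4.2 ] M tool [-0.01  -0.373 -0.015] Mw [ 0.092 -0.362  0.011] gap 52.9
t 26.8 rot [ 180.    18.  -167.9] F tool [ 1.32 -0.43  5.39] M tool [-0.008  0.319  0.05 ] Mw [-0.044  0.317 -0.044] gap 53.2
t 27.925 rot [-180.   -17.9 -167.9] F tool [-2.17 -0.41  5.22] M tool [ 0.017 -0.356 -0.022] Mw [ 0.065 -0.35   0.027] gap 52.9
time: 28.3
tool_pos: [503.2, -284.3, 392.3]
tcp_rot: [-180.0, 0.0, -168.0]
ft_force: [-0.7, -0.1, -4.9]
finger_gap: 52.7
grip_force: 71.6
t 28.3 rot [-180.    0. -168.] F tool [0.73 0.06 4.85] M tool [ 0.013  0.117 -0.019] Mw [-0.037  0.111  0.018] gap 52.7
pos [ 503.2 -284.3  392.3] rot [-180.    0. -168.] t 28.3 j6 -136.6
shift now [-2.1    1.663  0.573] after turn [2.362 1.263 0.573] turn [-0.000e+00  1.000e-03  1.892e+00]
```

This fits: the tilt moments and the level 0.117 Nm match the ball lying against one end of blue. I turn it and carry it to the pad.

```bash
for i in 1; do python3 -m jog '0 0 0 0 0 .158 1;0 0 0 0 0 .158 1;0 0 0 0 0 .158 1;0 0 0 0 0 .158 1;0 0 0 0 0 .158 1'>/dev/null; python3 -m jog '0 0 0 0 0 .158 1;0 0 0 0 0 .158 1;0 0 0 0 0 .158 1;0 0 0 0 0 .158 1;0 0 0 0 0 .158 1'>/dev/null; done; python3 -m jog '0 0 0 0 0 .158 1;0 0 0 0 0 .158 1;0 0 0 0 0 0 1'|tail -5
python3 -m jog '.3 .16 .05 0 0 0 1;.3 .16 .05 0 0 0 1;.3 .16 .05 0 0 0 1;.3 .16 .05 0 0 0 1;.3 .16 .05 0 0 0 1'>/dev/null;python3 -m jog '.3 .16 .05 0 0 0 1;.3 .16 .05 0 0 0 1;.26 .14 .05 0 0 0 1;0 0 0 0 0 0 1;0 0 0 0 0 0 1'
python3 -c "
from h import *
load();togo(674,-78,350,78.5)
s=snapshot('side');cv2.imwrite('pics/s2.png',s['img'][:,:,::-1])"
```

```text
tool_pos: [504.0, -283.9, 391.4]
tcp_rot: [-179.8, 0.1, 78.4]
ft_force: [-0.6, 0.4, -4.3]
finger_gap: 53.1
grip_force: 71.6
time: 31.18
tool_pos: [675.0, -78.4, 351.3]
tcp_rot: [-179.9, 0.1, 78.5]
ft_force: [0.2, 0.6, -5.5]
finger_gap: 52.4
grip_force: 71.6
t 31.175 rot [-1.799e+02  1.000e-01  7.850e+01] F tool [0.63 0.12 5.53] M tool [-0.018  0.055 -0.06 ] Mw [ 0.051 -0.028  0.06 ] gap 52.4
pos [675.  -78.4 351.3] rot [-1.799e+02  1.000e-01  7.850e+01] t 31.175 j6 0.6
shift now [ 0.002 -0.011  0.013] after turn [ 0.002 -0.011  0.013] turn [-0.002  0.001  0.   ]
```

View pics/s2.png

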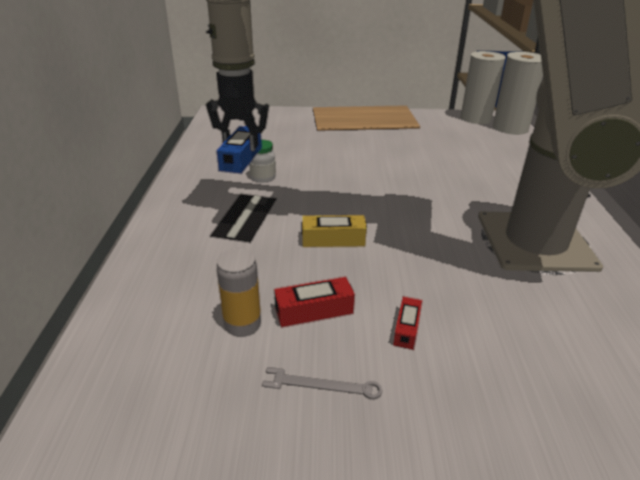

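The side view shows blue held level over the pad at (237,150), aligned with the stripe. Red at (314,300) and yellow at (333,231) are back, and the can, jar and wrench look untouched. I let it settle and hand in.

```bash
python3 -m jog '0 0 0 0 0 0 1;0 0 0 0 0 0 1;0 0 0 0 0 0 1;0 0 0 0 0 0 1;0 0 0 0 0 0 1' >/dev/null; python3 -m jog '0 0 0 0 0 0 1;0 0 0 0 0 0 1;0 0 0 0 0 0 1;0 0 0 0 0 0 1;0 0 0 0 0 0 1'; python3 -c "
from bench import *
print(sense()['qd'].round(2)); print(hand_in())"
```

```text
time: 32.48
tool_pos: [675.2, -78.3, 351.7]
tcp_rot: [-180.0, 0.0, 78.3]
ft_force: [-0.9, -0.1, -5.0]
finger_gap: 52.7
grip_force: 71.6
[ 0.03 -0.06  0.05  0.03 -0.11 -0.01]
the job is handed in; nothing more can be done
None
```

The blue case holds the ball (about 0.52 kg against 0.3 kg for the other two), and I handed in at 32.5 s with it held level and still over the pad, its centre about 18 cm above it and its long side along the stripe; red and yellow are back within about 2 mm, but the hand-in call returned no verdict, so I don't know the judged result.

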